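# Clamp a glued hoop in a ratchet-lever clamp

### The arm

A 6-joint arm with a two-finger parallel gripper is mounted at the origin on the work surface. World frame = base frame: x ahead of the robot, y to its left, z up, the work surface at z = 0. Lengths are in m, angles in rad, forces in N, time in s.
With the tool pointing down it reaches from about 0.35 to 0.725 m from the base axis. Payload 4.3 kg.
Tool frame: the origin (TCP) lies between the finger pads; the fingertips stand 8 mm ahead of it and the grasp point (between the pads) lies 11 mm behind it (env.finger_overhang is the distance from the TCP to the fingertips, in m); z points along the fingers, y is the line along which they close (so a half turn about z gives the same grasp; the last joint's range is limited). The gripper opens to 85 mm and grips with 20 to 120 N. Pads are 22 mm wide; open, the fingers measure 114 mm over their backs; the gripper's body (76 mm by 85 mm) begins 54 mm behind the grasp point. The pads swing forward as they close: fully open they stand 13 mm farther back than shut.
Start: joints at [1.224, 0.377, 0.081, 1.274, 0, 1.46], TCP at [0.135, 0.559, 0.239] pointing down, gripper open.
Joint ranges: [-2.72, 2.72], [-0.84, 1.66], [-1.02, 1.22], [-1.77, 2.12], [-1.37, 1.28], [-3.14, 3.14]. Speed limits (rad/s): [2.57, 2.57, 3.14, 3.14, 3.14, 3.14].

### API

Orientations are given as a rotation vector (axis times angle).
In Python, from bench import sensors, camera, get_calibration, job, trace, env gives the robot as it stands. The module is installed in compiled form; this text tells all that it offers.
- The arm moves only by the tool play_rows, never from a script. Its argument "commands" is a list of rows, each a list of 5 numbers: the shift along the tool's x, y, z in mm, then the turn about the tool's z in degrees, then the closure, from -1 (fully open) to 1 (shut). A call has 1 to 5 rows; each row shifts and turns the commanded pose from where the row before left it, along the tool's axes as they then stand; what a row does not reach is not made up. A row lasts 1/8 s, in which the tool goes at most 62.5 mm and 10.7 degrees, less where a joint would pass 70% of its speed; a pose out of reach is approached as far as the arm can. A call is refused whole if a number of a shift passes 62.5 or a number of a turn 10.7, either way. A call with a gripper value outside its range is refused whole. The fingers move at their own pace and stop on an object; "force" is the grip in N (left out, the last holds). Time passes only in rows, so rows that do not move let the fingers close. It gives the time, the measured TCP pose, the force, the opening and the grip force at its end, in the units of the state.
- sensors.observe(): the state, without advancing time (a new reading comes with each control period).
- camera(name): name is "scene" or "top"; returns (picture, depth): 384x512x3 uint8, red, green, blue; 384x512 float32, m along the optical axis (not along the pixel's ray), 0 where there is no reading.
- get_calibration(name): a dict with "fx", "fy", "cx", "cy" (pixels), "eye" and "rotation" of the camera in the world. Camera axes: x right, y down, z forward; pixel columns grow to the right and rows downward; lengths in m; the calibration is good to about 2 mm. A picture is of the moment at which its call begins. get_calibration takes no time and is no camera call.
- job.job_done(): hands the job in; it is judged then, once.
Trained networks look in the newest picture that a camera, given by its name, has taken for a name from the list of things; names that differ only in an ending like _2 or _b are one class to them, and where a whole thing is asked for, a point or a joint stands for the part that bears it (a point fixed in the world has none). Each returns a list of dicts, best first, with "confidence" (0 to 1); they miss things now and then, are a little off and sometimes report something else, mostly with a low value. They report only what shows in the picture. A call takes as long as a camera call. They do not tell look-alikes from the thing itself.
- trace(target, camera): "pixels" (384x512 bool, what is visible of it) and "rect" ([left, top, width, height] in pixels, round what is visible of it).
The state is a dict: "clock": time; "joints": joint angles; "dq": joint speeds; "effort": joint torques, N m; "tool_pos": TCP position; "tcp_rot": TCP orientation; "force": force on the tool from outside, world axes, zero at the start; "wrist_torque": the same for the moment, N m; "opening": opening from 0.0 (shut) to 1.0 (fully open); "gripper_force": force on a finger pad.
Only numpy, scipy, OpenCV 4.12 (cv2) and the standard library are available. Lean on these libraries where they do the work, as an engineer would, in place of code of your own. Each camera call takes 0.05 s, during which the arm holds its last target. There are 200 camera calls.

### The job

The small brass-rimmed hoop has just been glued: lay it flat in the ratchet clamp, against the V block, then let go and swing the clamp's lever back and forth through full strokes, so that the jaw advances notch by notch until its sprung pad holds the hoop snugly; feel the load on the lever and stop at the first stroke that is clearly loaded, before the hoop is crushed. Leave the lever swung back to its home stop, work the jaw only by the lever and leave everything else on the stool where it stands.

Things in the scene. Friction and masses are not known exactly. Their poses are not given: they have to be found in the camera images.
- hoop_center (a point): centre of the loose hoop, a flat wooden ring with a brass band: 90 mm outside, 70 mm inside, rim 10 mm wide and 16 mm high, 80 g. It lies flat; the point is half-way up (8 mm above its underside). It is round, so its yaw does not matter.
- hoop: the same hoop; origin at the centre of its underside, z up out of the ring.
- seat (a point): where the hoop's centre (half-way up) comes when the hoop lies on the clamp's base plate pressed against the V block: 20 mm above the stool. Axes of the clamp: x is the clamping direction, from the toothed wheel to the V block, y across, z up. The bay is open at both y sides; at the start 12 to 49 mm are free between the pad and a hoop in the seat.
- lever_pivot (a point): point on the upright axis of both the lever and the toothed wheel, 78 mm above the stool, 205.6 mm from the seat towards the clamp's -x. Same axes as the seat.
- lever_grip (a point): point on the axis of the lever's handle, an upright black round post, 16 mm thick, from 42 to 98 mm above the stool, 100 mm from the pivot axis; the point is 78 mm above the stool. The steel lever arm below it has its top at 41 mm.
- lever (a joint): lever swing (rad): 0 at its home stop, 0.62 at the far stop, anticlockwise from above (handle goes to the clamp's -x while the jaw goes to +x). It stays where left. From home: about 0.1 of play, then it turns the wheel; past 0.50 the holding pawl drops in: one notch gained. Back to below 0.06 the drive pawl catches the next tooth. One full stroke = one notch; a short one gains nothing.
- jaw: moving jaw with all it carries: dark steel block 20 mm long (x), 70 mm wide, top at 38 mm; origin 70 mm behind the block's middle, at stool height. A notch moves it 7.1 mm to +x. In front, on a screwed stem set differently every time, is a rubber pad 60 mm wide on a spring (2.5 N per mm); its face is 42 to 78 mm ahead of the block's middle: where it meets the hoop must be felt.
- wheel: toothed steel wheel under the lever, 16 teeth, 70 mm across, top at 30 mm; origin on its axis at stool height. Not turned by hand. Load: unloaded, the handle takes about 1 N; each notch after the pad presses the hoop home adds 18 N of clamping and 3 N at the handle. Snug is 8 to 38 N; stop at the first stroke with 3 N or more held at the handle near the far stop. Above 60 N the hoop is crushed.
- button_jar: bystander: clear plastic jar with white clip-on lid, 68 mm across, 84 mm high; origin at the centre of its underside.
- dome: bystander: glass magnifier dome with brass foot, 79 mm across, 36 mm high; origin at the centre of its underside.
- spool: bystander: wooden spool, 36 mm across, 40 mm high; origin at the centre of its underside.
- tin: bystander: small open steel bowl, 64 mm across, 35 mm high; origin at the centre of its underside.
- pin_box: bystander: dark wooden box 90 x 60 x 30 mm; origin at the centre of its underside.
- weight: bystander: brass pattern weight with a knob, 44 mm across, 52 mm high; origin at the centre of its underside.
- coaster: bystander: red silicone coaster stuck to the stool, 92 mm across, 6 mm thick; origin at the centre of its underside.
- clamp: the fixed ratchet clamp; origin on the wheel's axis at stool height, 205.6 mm from the seat, same axes as the seat. Grey base plate 332 x 110 x 12 mm (its top carries the hoop, underside then at 12 mm). At its +x end a wooden V block (faces at 120 degrees, opening to -x, top 40 mm above the stool) centres the hoop in y.
Mind the look-alikes: they are no part of the job. What is shaped like the hoop but purple or red is not meant.

How it is judged:
On the way, in this order (a step that is already met when the one before it is completed fails the run):
1. the hoop lies flat on the clamp's plate between pad and V block, released (x of hoop_center in the frame of seat between -0.025 and 0.005 m and y of hoop_center in the frame of seat between -0.015 and 0.015 m and z of hoop_center in the frame of seat between -0.003 and 0.003 m and contact force between the fingers and hoop below 0.1 N and contact force between jaw and hoop below 4 N), for 0.2 s.
2. the ratchet has brought the pad up and it presses the hoop with more than 8 N (contact force between jaw and hoop above 8 N), for 0.1 s.
At the end, for the whole second after the job is handed in: the pad presses the hoop with 8 to 38 N; the hoop lies flat (within 0.08 rad) and at rest in the seat, within 5 mm in x and y, 3 mm down and 4 mm up; the lever is within 0.1 rad of its home stop (contact force between jaw and hoop between 8 and 38 N and x of hoop_center in the frame of seat between -0.005 and 0.005 m and y of hoop_center in the frame of seat between -0.005 and 0.005 m and z of hoop_center in the frame of seat between -0.003 and 0.004 m and angle between hoop's own z axis and vertical below 0.08 rad and linear speed of hoop below 0.01 m/s and value of joint lever below 0.1 rad); the robot touches nothing.
It fails at once if the hoop is crushed: pressed by the jaw with more than 60 N (contact force between jaw and hoop above 60 N).
It fails at once if the robot pushes the jaw with more than 4 N (contact force between the arm and jaw above 4 N).
It fails at once if the fingers push the jaw with more than 4 N (contact force between the fingers and jaw above 4 N).
It fails at once if the fingers turn the toothed wheel directly (more than 4 N) (contact force between the fingers and wheel above 4 N).
It fails at once if a bystander is shifted by more than 20 mm (distance of any of button_jar, dome, spool, tin, pin_box, weight from where it was at the start of the episode above 0.02 m).
It also fails if it takes over 72 s, if anything falls off the work surface, if the arm or the gripper's body presses on something with over 40 N, if the wrist force passes 120 N, or if a joint passes its speed limit or range.

## Working session

There is one attempt and no reset: what is moved stays moved. The work goes in short steps, Python scripts to look and compute and a tool call to move; the robot and the scene stay as the last step left them, time stands still between calls to the robot, and variables do not carry over. Pictures are saved under pics/ and viewed, at most 10 in all, crops included, and the job is handed in when it is done.

Besides the shell and the picture viewer there is one more tool, called after ">>>" as name(argument=value, ...) on one line, values as JSON. play_rows: Moves the arm, as the interface text tells. Its arguments: {"type":"object","properties":{"commands":{"type":"array"},"force":{"type":"number"}},"required":["commands"]}

```bash
mkdir -p pics; cat > h.py <<'E'
import numpy as np, cv2
from bench import sensors, camera, get_calibration, job, trace, env
def world(cam,uv,d):
    c=get_calibration(cam); uv=np.atleast_2d(uv).astype(float); d=np.atleast_1d(d)
    p=np.stack([(uv[:,0]-c['cx'])/c['fx']*d,(uv[:,1]-c['cy'])/c['fy']*d,d],1)
    return p@np.array(c['rotation']).T+np.array(c['eye'])
def atz(cam,uv,z):
    a=world(cam,uv,np.ones(len(np.atleast_2d(uv)))); e=np.array(get_calibration(cam)['eye'])
    return e+(a-e)*((z-e[2])/(a[:,2]-e[2]))[:,None]
def cloud(cam,mask,depth):
    v,u=np.nonzero(mask&(depth>0)); return world(cam,np.stack([u,v],1),depth[v,u]),np.stack([u,v],1)
E
python3 - <<'E'
from h import *
for n in("scene","top"):
    im,d=camera(n); cv2.imwrite(f'pics/{n}0.png',im[:,:,::-1]); np.savez(f'{n}0.npz',im=im,d=d)
    c=get_calibration(n); print(n,c['eye'],np.round(c['rotation'],3).tolist(),c['fx'])
    for t in("hoop","lever_grip","lever","wheel","jaw","clamp","button_jar","dome","spool","tin","pin_box","weight","coaster"):
        for r in trace(t,n)[:3]:
            if r['confidence']<.3: continue
            p,_=cloud(n,r['pixels'],d); print(t,round(r['confidence'],2),np.round(r['rect']),np.round(np.median(p,0),3) if len(p) else '')
s=sensors.observe(); print(s['tool_pos'],s['tcp_rot'],s['clock'],env.finger_overhang)
E
```

```text
scene [1.16240889 0.20182275 0.74940026] [-1.482, -2.107, 0.832] 373.61147064952036Traceback (most recent call last):
  File "<stdin>", line 8, in <module>
  File "h.py", line 11, in cloud
    v,u=np.nonzero(mask&(depth>0)); return world(cam,np.stack([u,v],1),depth[v,u]),np.stack([u,v],1)
                                           ~~~~~^^^^^^^^^^^^^^^^^^^^^^^^^^^^^^^^^^
  File "h.py", line 6, in world
    return p@np.array(c['rotation']).T+np.array(c['eye'])
           ~~~~~~~~~~~~~~~~~~~~~~~~~~~^~~~~~~~~~~~~~~~~~~
ValueError: operands could not be broadcast together with shapes (698,) (3,)
```

View pics/scene0.png

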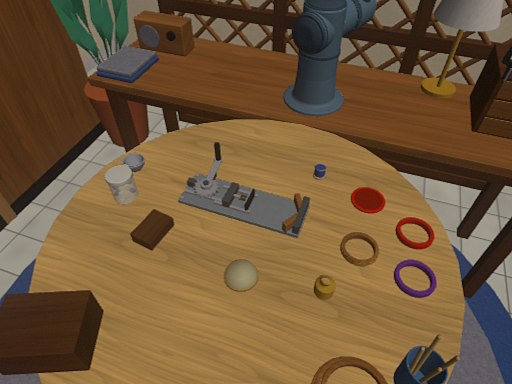

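The scene view shows the clamp (245,205), its handle (217,150), a wooden ring at (360,249), a red ring (415,233), a purple ring (415,278) and a larger wooden ring cut off at (350,372). The calibration's rotation is a rotation vector, so I'm fixing the helper.

```bash
sed -i "s/np.array(c\['rotation'\]).T/cv2.Rodrigues(np.array(c['rotation'],float))[0].T/" h.py
python3 - <<'E'
from h import *
for n in("scene","top"):
    im,d=camera(n); cv2.imwrite(f'pics/{n}1.png',im[:,:,::-1]); np.savez(f'{n}0.npz',im=im,d=d)
    c=get_calibration(n); print(n,c['eye'],c['rotation'],c['fx'])
    for t in("hoop","lever_grip","wheel","jaw","clamp","button_jar","dome","spool","tin","pin_box","weight","coaster"):
        for r in trace(t,n)[:4]:
            if r['confidence']<.3: continue
            p,_=cloud(n,r['pixels'],d); print(t,round(r['confidence'],2),np.round(r['rect']),np.round(np.median(p,0),3),np.round(np.ptp(p,axis=0),3))
s=sensors.observe(); print(s['tool_pos'],s['tcp_rot'],s['clock'],env.finger_overhang)
E
```

```text
scene [1.16240889 0.20182275 0.74940026] [-1.48174107 -2.1070029   0.83219436] 373.61147064952036
hoop 0.9 [393. 218.  39.  29.] [0.509 0.384 0.015] [0.104 0.093 0.022]
hoop 0.87 [390. 260.  47.  40.] [0.638 0.397 0.015] [0.104 0.096 0.023]
hoop 0.61 [339. 234.  42.  32.] [0.608 0.266 0.015] [0.096 0.089 0.022]
lever_grip 0.83 [199. 143.  24.  47.] [ 0.504 -0.158  0.043] [0.216 0.085 0.101]
wheel 0.83 [196. 180.  21.  20.] [ 0.569 -0.146  0.03 ] [0.065 0.075 0.033]
jaw 0.94 [187. 185.  67.  26.] [ 0.569 -0.077  0.033] [0.07  0.183 0.033]
jaw 0.56 [180. 146. 130.  93.] [ 0.568 -0.042  0.014] [0.172 0.345 0.102]
clamp 0.61 [178. 142. 130.  96.] [ 0.568 -0.04   0.014] [0.172 0.334 0.102]
button_jar 0.85 [106. 162.  32.  45.] [ 0.649 -0.345  0.072] [0.123 0.139 0.091]
button_jar 0.61 [124. 152.  23.  18.] [ 0.526 -0.401  0.024] [0.135 0.101 0.09 ]
dome 0.88 [227. 260.  32.  29.] [0.772 0.028 0.026] [0.067 0.074 0.035]
spool 0.65 [314. 167.  14.  11.] [0.392 0.115 0.025] [0.034 0.035 0.041]
tin 0.82 [121. 155.  22.  15.] [ 0.526 -0.399  0.024] [0.062 0.063 0.037]
pin_box 0.84 [131. 209.  
[... 965 characters left out ...]
0.111]
jaw 0.38 [302. 188.   9.  39.] [ 0.514 -0.16   0.044] [0.12  0.03  0.066]
clamp 0.57 [217. 172. 104.  56.] [ 0.556 -0.055  0.015] [0.168 0.336 0.106]
button_jar 0.79 [356. 152.  28.  26.] [ 0.634 -0.354  0.084] [0.083 0.096 0.097]
dome 0.93 [232. 116.  24.  24.] [0.755 0.02  0.026] [0.078 0.077 0.042]
spool 0.63 [211. 241.  14.  12.] [0.382 0.11  0.032] [0.032 0.029 0.039]
tin 0.72 [369. 188.  26.  17.] [ 0.537 -0.401  0.019] [0.056 0.064 0.041]
pin_box 0.56 [310. 124.  27.  30.] [ 0.719 -0.226  0.03 ] [0.102 0.08  0.042]
weight 0.53 [178. 131.  18.  17.] [0.726 0.2   0.032] [0.039 0.042 0.057]
[0.13491043 0.55900657 0.23932535] [3.71086765e-01 3.11956705e+00 1.95568588e-04] 1.4 0.008
```

View pics/top1.png

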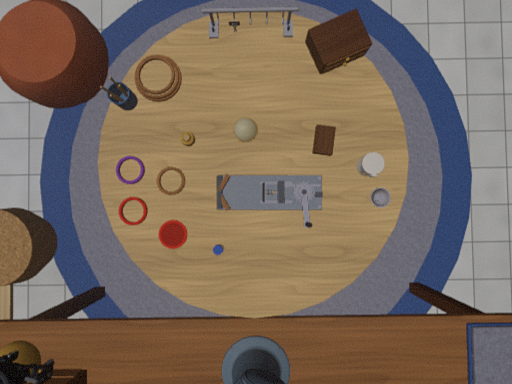

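```bash
cat > m.py <<'E'
from h import *
def zmask(n,d,lo,hi,box):
    p,uv=cloud(n,np.ones(d.shape,bool),d)
    k=(p[:,2]>lo)&(p[:,2]<hi)&(p[:,0]>box[0])&(p[:,0]<box[1])&(p[:,1]>box[2])&(p[:,1]<box[3])
    return p[k],uv[k]
E
python3 - <<'E'
from m import *
from scipy.optimize import least_squares
for n in("scene","top"):
    f=np.load(f'{n}0.npz'); d=f['d']
    p,uv=zmask(n,d,.009,.03,(.54,.68,.20,.33))
    q=atz(n,uv,.016)[:,:2]; q=q[p[:,2]>.013]
    s=least_squares(lambda x:np.hypot(*(q-x).T)-.040,q.mean(0),loss='soft_l1',f_scale=.003).x
    print(n,'hoop',s,np.median(p[p[:,2]>.013][:,2]),q.min(0),q.max(0))
    p,uv=zmask(n,d,.008,.11,(.44,.66,-.25,.15))
    pl=p[p[:,2]<.018]; r=cv2.minAreaRect(pl[:,:2].astype(np.float32)*1000); print('plate',r)
    h=p[p[:,2]>.085]; print('handle top',len(h),h.mean(0) if len(h) else '', h.min(0),h.max(0))
    # ortho map
    W=np.zeros((230,360,3),np.uint8)
    im=f['im'] ; p,uv=zmask(n,d,-.01,.12,(.43,.66,-.24,.12))
    W=np.zeros((230*2,360*2,3),np.uint8)
    M,_=cv2.findHomography((np.float32([[0,0],[511,0],[511,383],[0,383]])), ((atz(n,[[0,0],[511,0],[511,383],[0,383]],.03)[:,:2]-[.66,.12])*-2000)[:,::-1].astype(np.float32)) if n=='top' else (None,0)
    if M is not None: cv2.imwrite('pics/ortho.png',cv2.warpPerspective(im,M,(720,460),flags=cv2.INTER_CUBIC)[:,:,::-1])
im=np.load('scene0.npz')['im']; cv2.imwrite('pics/crop.png',cv2.resize(im[130:300,170:450],None,fx=2.8,fy=2.8,interpolation=cv2.INTER_CUBIC)[:,:,::-1])
E
```

```text
scene hoop [0.60084689 0.26209799] 0.016198589289136756 [0.55591498 0.21836402] [0.64602947 0.30666916]
plate ((558.1341552734375, -49.37834167480469), (332.01226806640625, 113.65019226074219), 89.15057373046875)
handle top 36 [ 0.45998009 -0.16230388  0.09435765] [ 0.45012657 -0.17135433  0.0854351 ] [ 0.46643123 -0.15588463  0.10013659]
top hoop [0.59986796 0.260506  ] 0.016682815876458257 [0.55546269 0.21644074] [0.64430476 0.305227  ]
plate ((539.3912963867188, -57.08097839355469), (178.30776977539062, 391.8959655761719), 2.2953872680664062)
handle top 24 [ 0.45744329 -0.16485585  0.09770943] [ 0.45150367 -0.17104934  0.08536809] [ 0.46374723 -0.15894428  0.10185471]
```

View pics/ortho.png

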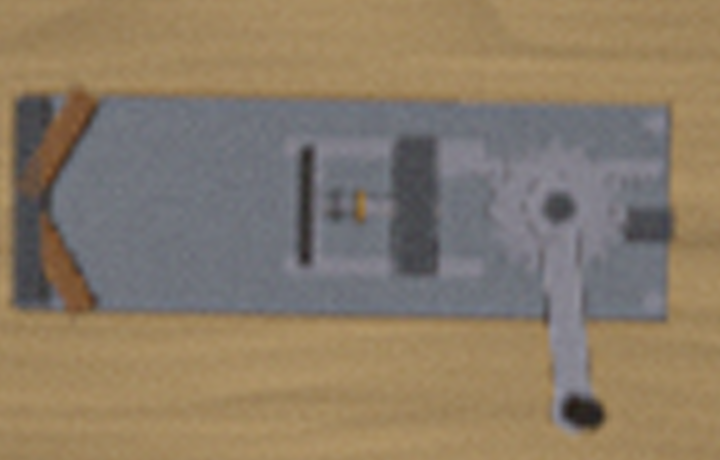

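View pics/crop.png

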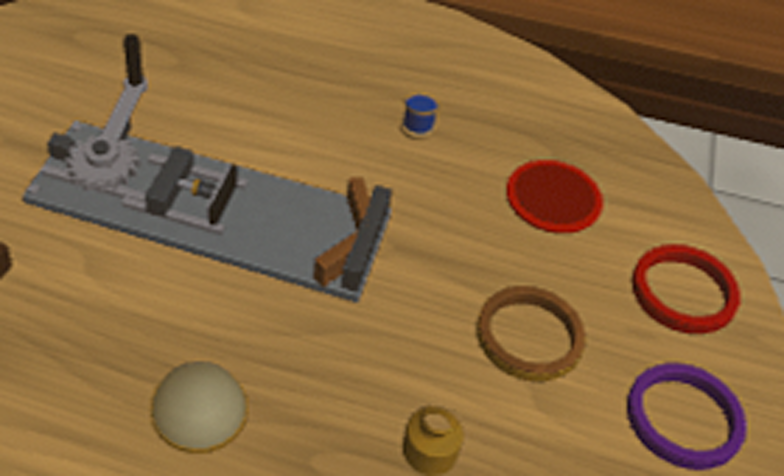

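The close crop confirms it: the wooden ring with the brass band at crop (530,333), scene (360,249), is the hoop, about (0.600, 0.261). Look-alikes in the top view are the red ring (133,211), purple ring (130,170), large wooden ring (158,78) and coaster (173,234). The clamp's +x points along world +y, the pad is near ortho (305,205), and the handle is at (582,411), about (0.459, −0.163). I'll approach the hoop's robot-side rim.

>>> play_rows(commands=[[-50,-15,14,9.55,0.2],[-51.5,-6.5,14,9.55,0.2],[-52,2,14,9.55,0.2],[-51,11,14,9.55,0.2],[-48,19,14,9.55,0.2]], force=40)

```text
clock: 2.02
tool_pos: [0.3609, 0.4271, 0.1691]
tcp_rot: [1.609, 2.698, 0.001]
force: [0.1, 0.0, 0.3]
opening: 0.401
gripper_force: 0.0
```

>>> play_rows(commands=[[-44,27,14,9.55,0.2],[-39,34,14,9.55,0.2],[-33,40,14,9.55,0.2],[-30,42,14,0,0.2],[-30,42,14,0,0.2]])

```text
clock: 2.65
tool_pos: [0.5795, 0.2898, 0.0989]
tcp_rot: [-2.221, -2.222, -0.001]
force: [-0.4, 0.5, -0.6]
opening: 0.402
gripper_force: 0.0
```

```bash
cat >> m.py <<'E'
def pose():
    s=sensors.observe(); R=cv2.Rodrigues(np.array(s['tcp_rot'],float))[0]; return np.array(s['tool_pos']),R,s
def togo(x,y,z):
    p,R,s=pose(); phi=np.degrees(np.arctan2(R[1,1],R[0,1]))
    print('clock',s['clock'],'tcp',np.round(p,4),'phi_y',round(phi,2),'tool mm',np.round(R.T@(np.array([x,y,z])-p)*1000,1),'open',s['opening'],'F',np.round(s['force'],2))
E
python3 - <<'E'
from m import *
togo(.5604,.2613,.012)
# clamp details: V block top points & jaw/pad, both cameras
for n in("scene","top"):
    d=np.load(f'{n}0.npz')['d']
    for nm,lo,hi,b in(("V",.034,.046,(.48,.64,.05,.13)),("hub",.034,.06,(.54,.58,-.18,-.135)),("jawtop",.033,.045,(.51,.61,-.13,-.06)),("pad",.02,.045,(.51,.61,-.055,-.01))):
        p,_=zmask(n,d,lo,hi,b); print(n,nm,len(p),np.round(p.min(0),4),np.round(p.max(0),4),np.round(p.mean(0),4)) if len(p) else None
im,d=camera("scene"); cv2.imwrite('pics/near.png',cv2.resize(im[130:330,250:500],None,fx=3,fy=3)[:,:,::-1])
E
```

```text
clock 2.65 tcp [0.5795 0.2898 0.0989] phi_y 0.03 tool mm [-28.6 -19.2  86.9] open 0.40199805282063356 F [-0.42  0.51 -0.61]
scene V 385 [0.5052 0.0742 0.0341] [0.618  0.1152 0.0438] [0.5651 0.0991 0.0402]
scene hub 108 [ 0.5403 -0.1697  0.0348] [ 0.5731 -0.1385  0.0508] [ 0.5597 -0.1531  0.0441]
scene jawtop 170 [ 0.5231 -0.1231  0.033 ] [ 0.5935 -0.0658  0.0423] [ 0.5598 -0.0841  0.0381]
scene pad 154 [ 0.5263 -0.0548  0.0201] [ 0.5892 -0.02    0.0431] [ 0.5618 -0.0348  0.0336]
top V 283 [0.5054 0.0725 0.0341] [0.6166 0.1136 0.0459] [0.5603 0.0964 0.0408]
top hub 99 [ 0.5416 -0.1753  0.034 ] [ 0.5794 -0.1379  0.0527] [ 0.5574 -0.157   0.0446]
top jawtop 149 [ 0.5243 -0.129   0.033 ] [ 0.593  -0.0602  0.0437] [ 0.5583 -0.0861  0.0385]
top pad 94 [ 0.5252 -0.0544  0.02  ] [ 0.6014 -0.0176  0.0446] [ 0.5607 -0.0386  0.0341]
```

View pics/near.png

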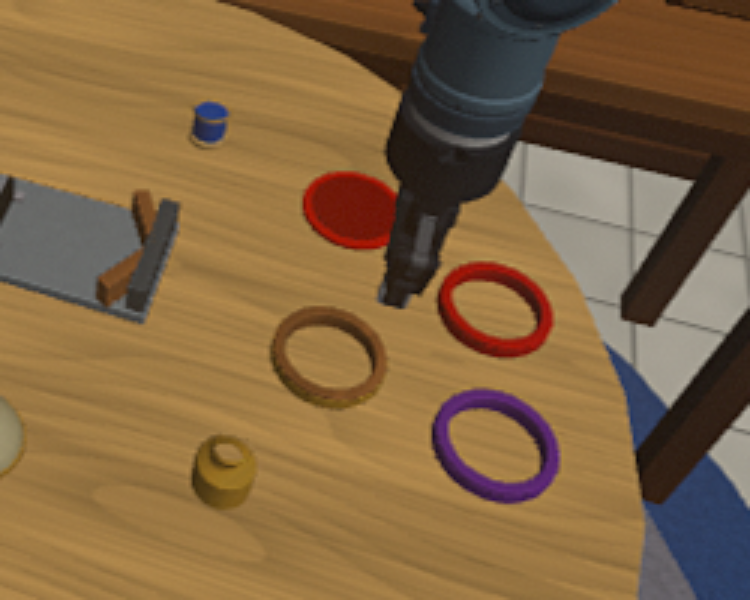

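The gripper is at (400,300) in the view, beside the wooden brass hoop at (330,355), and the red and purple rings are farther off. Next I shift over the rim, descend and grip.

>>> play_rows(commands=[[-28.6,-19.2,10,0,0.2],[0,0,35,0,0.2],[0,0,35,0,0.2],[0,0,7,0,0.2],[0,0,0,0,0.2]])

```text
clock: 3.32
tool_pos: [0.5588, 0.2624, 0.0125]
tcp_rot: [-2.22, -2.222, 0.001]
force: [0.9, 0.2, 0.3]
opening: 0.402
gripper_force: 0.0
```

>>> play_rows(commands=[[0,0,0,0,1],[0,0,0,0,1],[0,0,0,0,1],[0,0,0,0,1]], force=40)

```text
clock: 3.82
tool_pos: [0.5604, 0.2628, 0.0141]
tcp_rot: [2.22, 2.221, 0.005]
force: [-1.0, -0.5, 5.9]
opening: 0.113
gripper_force: 40.0
```

>>> play_rows(commands=[[0,0,-25,0,1],[0,0,-40,0,1],[-40,-5,0,0,1],[-45,-10,0,0,1],[-45,-10,0,0,1]])

```text
clock: 4.45
tool_pos: [0.5338, 0.1312, 0.0776]
tcp_rot: [2.22, 2.222, 0.001]
force: [0.6, -0.7, -0.6]
opening: 0.11
gripper_force: 39.9
```

>>> play_rows(commands=[[-45,-10,0,0,1],[-45,-5,0,0,1],[0,0,0,0,1]])

```text
clock: 4.82
tool_pos: [0.5186, 0.0397, 0.0775]
tcp_rot: [2.226, 2.217, -0.001]
force: [-0.4, 0.9, -0.9]
opening: 0.113
gripper_force: 39.9
```

```bash
python3 - <<'E'
from m import *
from scipy.optimize import least_squares
togo(.520,.040,.026)
for n in("scene","top"):
    im,d=camera(n)
    for r in trace("hoop",n)[:4]:
        p,uv=cloud(n,r['pixels'],d)
        print(n,round(r['confidence'],2),r['rect'],np.round(np.median(p,0),3))
    if n=="scene": cv2.imwrite('pics/held.png',cv2.resize(im[100:300,150:400],None,fx=3,fy=3)[:,:,::-1])
    p,uv=zmask(n,d,.06,.105,(.50,.65,-.02,.11)); 
    q=p[(p[:,2]<.092)&(p[:,2]>.07)&(p[:,0]>.545)]
    if len(q)>20:
        A=np.c_[q[:,:2],np.ones(len(q))]; print('plane',np.linalg.lstsq(A,q[:,2],rcond=None)[0],len(q))
        s=least_squares(lambda x:np.hypot(*(q[:,:2]-x).T)-.040,[.56,.04],loss='soft_l1',f_scale=.003).x; print('centre',s,np.median(q[:,2]))
E
```

```text
clock 4.825 tcp [0.5186 0.0397 0.0775] phi_y -0.23 tool mm [ 0.3  1.4 51.5] open 0.11285277794711907 F [-0.45  0.9  -0.87]
scene 0.93 [391.4, 258.1, 44.6, 42.7] [0.64  0.394 0.015]
scene 0.87 [256.2, 181.9, 41.2, 28.5] [0.571 0.043 0.078]
scene 0.57 [392.5, 216.9, 43.5, 32.1] [0.509 0.381 0.014]
plane [-0.03723981 -0.00388174  0.09989233] 287
centre [0.56178974 0.04174745] 0.07911703047726815
top 0.71 [116.6, 158.0, 24.5, 25.7] [0.628 0.388 0.016]
top 0.53 [122.0, 197.2, 26.5, 27.2] [0.508 0.386 0.016]
plane [-0.60402506 -0.00490677  0.4422378 ] 26
centre [0.56115213 0.04548091] 0.07980767966382163
```

View pics/held.png

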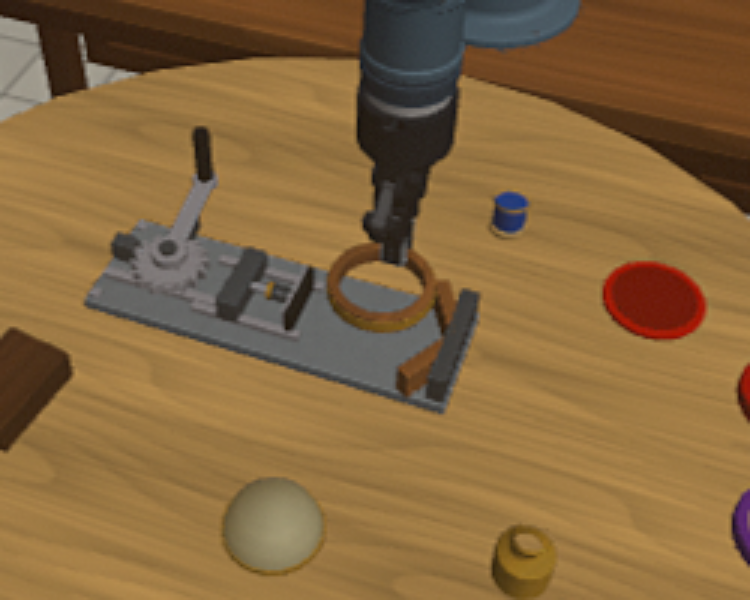

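The hoop is held level, picture (383,290), over the bay between pad (300,297) and V block, with its centre at about (0.5615, 0.042). Lowering and releasing.

>>> play_rows(commands=[[0,0,25,0,1],[0,0,20,0,1],[0,0,5,0,1],[0,0,0,0,1]])

```text
clock: 5.52
tool_pos: [0.5191, 0.043, 0.0274]
tcp_rot: [-2.219, -2.223, -0.0]
force: [0.3, 0.2, -1.3]
opening: 0.113
gripper_force: 39.9
```

>>> play_rows(commands=[[0,0,0,0,0.4],[0,0,0,0,0.4],[0,0,0,0,0.4],[0,0,-30,0,0.4],[0,0,-50,0,0.4]])

```text
clock: 6.15
tool_pos: [0.5172, 0.0422, 0.1067]
tcp_rot: [-2.219, -2.22, 0.004]
force: [1.2, -0.3, -0.1]
opening: 0.3
gripper_force: 0.0
```

```bash
python3 - <<'E'
from m import *
from scipy.optimize import least_squares
togo(.458,-.1635,.062)
im,d=camera("scene"); np.savez('s2.npz',im=im,d=d)
p,uv=zmask("scene",d,.022,.034,(.505,.625,-.008,.095)); q=p
A=np.c_[q[:,:2],np.ones(len(q))]; print('plane',np.linalg.lstsq(A,q[:,2],rcond=None)[0],len(q))
print('centre',least_squares(lambda x:np.hypot(*(q[:,:2]-x).T)-.040,[.56,.04],loss='soft_l1',f_scale=.003).x,np.median(q[:,2]))
cv2.imwrite('pics/placed.png',cv2.resize(im[130:260,160:330],None,fx=4,fy=4)[:,:,::-1])
E
```

```text
clock 6.15 tcp [0.5172 0.0422 0.1067] phi_y 0.02 tool mm [-205.7  -59.1   44.9] open 0.30038177107121516 F [ 1.2  -0.3  -0.14]
plane [-0.00396232  0.00849451  0.02941287] 409
centre [0.56186741 0.04591736] 0.02791746108588311
```

View pics/placed.png

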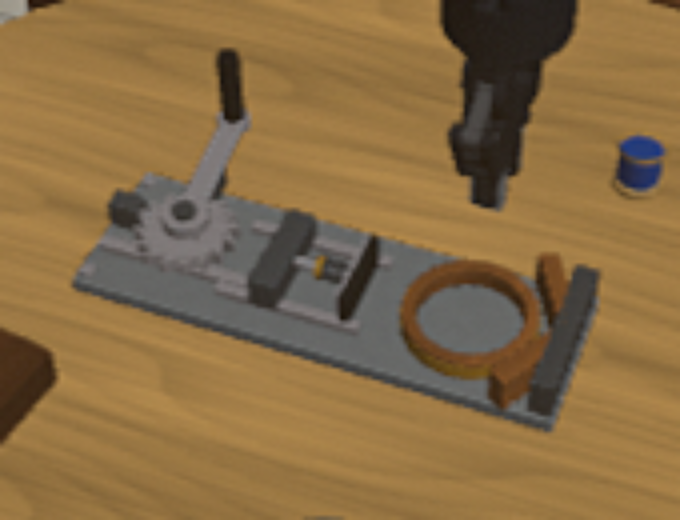

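The hoop lies flat on the plate (470,315), close to the V block, with the pad at (360,275). Its centre is about (0.562, 0.045) and its top is at 28 mm. Now to the handle (230,85).

>>> play_rows(commands=[[0,0,-50,9.6,0.4],[-43,-1.5,0,9.6,0.4],[-42.5,6,0,9.6,0.4],[-41,13,0,9.6,0.4],[-38,19.5,0,9.6,0.4]])

```text
clock: 6.82
tool_pos: [0.4853, -0.1276, 0.1575]
tcp_rot: [2.935, 1.118, 0.001]
force: [0.3, 0.3, -0.0]
opening: 0.302
gripper_force: 0.0
```

>>> play_rows(commands=[[-34.5,25.5,0,9.6,0.4],[0,0,0,9.6,0.4],[0,0,0,0,0.4]])

```text
clock: 7.2
tool_pos: [0.4769, -0.1688, 0.1573]
tcp_rot: [3.079, 0.623, 0.001]
force: [0.4, 0.1, -0.3]
opening: 0.298
gripper_force: 0.0
```

```bash
python3 - <<'E'
from m import *
togo(.4565,-.1645,.062)
E
```

```text
clock 7.2 tcp [ 0.4769 -0.1688  0.1573] phi_y -67.13 tool mm [-17.2 -11.9  95.3] open 0.2979855512905645 F [ 0.4   0.09 -0.27]
```

>>> play_rows(commands=[[-17,-12,0,0,0.3],[0,0,40,0,0.3],[0,0,0,0,0.3],[0,0,0,0,0.3]])

```text
clock: 7.7
tool_pos: [0.4571, -0.1635, 0.1181]
tcp_rot: [3.079, 0.625, 0.001]
force: [0.7, 0.3, 0.7]
opening: 0.35
gripper_force: 0.0
```

```bash
python3 - <<'E'
from m import *
togo(.4565,-.1645,.062)
for n in("scene","top"):
    im,d=camera(n); p,_=zmask(n,d,.05,.102,(.44,.475,-.185,-.145)); print(n,len(p),np.round(p.mean(0),4),np.round(p.min(0),4),np.round(p.max(0),4))
E
```

```text
clock 7.7 tcp [ 0.4571 -0.1635  0.1181] phi_y -67.06 tool mm [-0.9  0.7 56.1] open 0.3496265128168629 F [0.67 0.3  0.74]
scene 91 [ 0.4608 -0.1617  0.0783] [ 0.4514 -0.1707  0.0511] [ 0.4657 -0.1555  0.1011]<stdin>:4: RuntimeWarning: Mean of empty slice.
  ret = um.true_divide(
Traceback (most recent call last):
ValueError: zero-size array to reduction operation minimum which has no identity
```

Position agrees with the handle. Descend, then close lightly to centre on it.

>>> play_rows(commands=[[0,0,20,0,0.3],[0,0,20,0,0.3],[0,0,15,0,0.3],[0,0,0,0,0.3]], force=20)

```text
clock: 8.3
tool_pos: [0.4566, -0.1636, 0.0623]
tcp_rot: [-3.079, -0.623, 0.001]
force: [-0.7, -0.1, 0.7]
opening: 0.347
gripper_force: 0.0
```

>>> play_rows(commands=[[0,0,0,0,0.8],[0,0,0,0,0.8],[0,0,0,0,0.8],[0,0,0,0,0.8],[0,0,0,0,0.8]])

```text
clock: 8.93
tool_pos: [0.4576, -0.1642, 0.0633]
tcp_rot: [3.078, 0.622, 0.003]
force: [0.1, -0.3, 6.0]
opening: 0.179
gripper_force: 21.1
```

>>> play_rows(commands=[[0,0,0,0,0.55],[0,0,0,0,0.55],[0,0,0,0,0.55]])

```text
clock: 9.3
tool_pos: [0.4563, -0.1635, 0.062]
tcp_rot: [-3.079, -0.622, 0.001]
force: [-0.2, 0.2, 0.1]
opening: 0.227
gripper_force: 0.0
```

>>> play_rows(commands=[[0,20,0,0,0.55],[0,20,0,0,0.55],[0,18,0,0,0.55],[0,0,0,0,0.55]])

```text
clock: 9.8
tool_pos: [0.468, -0.1951, 0.0591]
tcp_rot: [-3.028, -0.621, 0.01]
force: [-16.4, 58.2, 37.9]
opening: 0.231
gripper_force: 30.1
```

```bash
cat >> m.py <<'E'
def feel(N=8):
    F=[]
    for i in range(N):
        camera("top"); p,R,s=pose(); F.append(R.T@np.array(s['force']))
    F=np.array(F); print('clock',s['clock'],'tcp',np.round(p,4),'tool F mean',np.round(F.mean(0),2),'se',np.round(F.std(0)/N**.5,2))
E
python3 - <<'E'
from m import *
feel()
im,d=camera("scene"); p,_=zmask("scene",d,.02,.045,(.51,.61,-.06,.0)); q=p[(p[:,2]>.03)&(p[:,0]>.53)&(p[:,0]<.59)]; print('pad y',np.percentile(q[:,1],[2,50,98]))
p,_=zmask("scene",d,.033,.045,(.51,.61,-.13,-.06)); print('jaw',p.mean(0))
E
```

```text
clock 10.2 tcp [ 0.468  -0.1951  0.0591] tool F mean [  6.97 -60.66 -33.21] se [0.11 0.17 0.23]
pad y [-0.05641551 -0.03009305 -0.02470523]
jaw [ 0.55980807 -0.08141301  0.03811398]
```

>>> play_rows(commands=[[0,-24,0,0,0.55]])

```text
clock: 10.38
tool_pos: [0.4669, -0.1914, 0.0608]
tcp_rot: [-3.072, -0.623, 0.007]
force: [1.1, -1.3, -0.3]
opening: 0.224
gripper_force: 0.1
```

```bash
python3 - <<'E'
from m import *
feel(3)
im,d=camera("scene"); cv2.imwrite('pics/jam.png',cv2.resize(im[110:240,150:320],None,fx=4.5,fy=4.5,interpolation=cv2.INTER_CUBIC)[:,:,::-1])
s=sensors.observe(); print(s['joints'],s['opening'])
E
```

```text
clock 10.525 tcp [ 0.469  -0.1942  0.0618] tool F mean [-0.82 -3.13 -0.78] se [0.27 1.35 0.58]
[-5.18818148e-01  3.75425573e-01 -4.11541526e-01  7.86949414e-01
  1.78099470e-03  2.22401946e+00] 0.22731655421417343
```

View pics/jam.png

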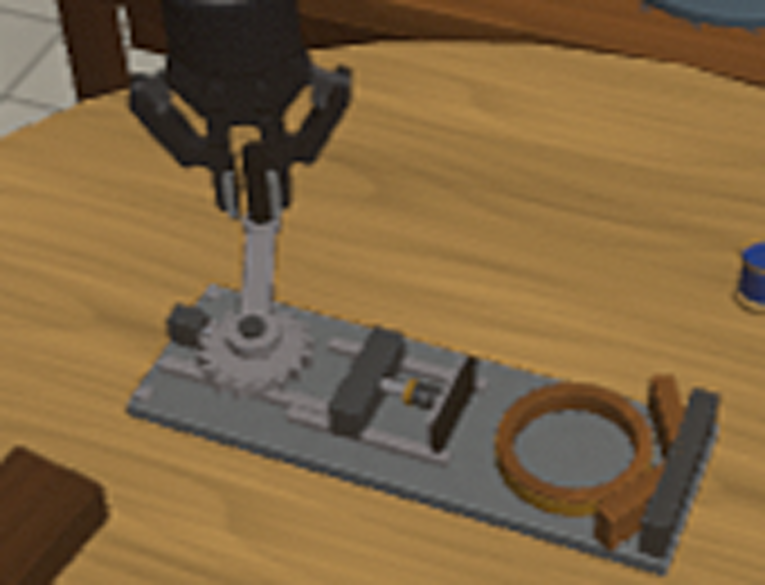

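The view shows the handle (260,185) caged by the fingers, with the lever pointing straight out and nothing else in contact. The lever was probably not at home at the start, so this was the far stop (about 204°, putting home near 168°). I'll turn the tool to suit and feel for the home stop.

>>> play_rows(commands=[[-2,-3,0,8.3,0.55],[-2,-5,0,8.3,0.55],[0,-15,0,0,0.55],[0,-15,0,0,0.55],[0,0,0,0,0.55]])

```text
clock: 11.2
tool_pos: [0.4606, -0.1578, 0.0624]
tcp_rot: [-3.136, -0.175, -0.001]
force: [-1.2, -0.1, -0.4]
opening: 0.228
gripper_force: 0.0
```

```bash
python3 - <<'E'
from m import *
togo(.4577,-.1359,.062); feel(3)
E
```

```text
clock 11.2 tcp [ 0.4606 -0.1578  0.0624] phi_y -83.61 tool mm [ -0.4 -22.1   0.4] open 0.22768587981807564 F [-1.16 -0.14 -0.37]
clock 11.35 tcp [ 0.4606 -0.1587  0.0623] tool F mean [ 0.52 -0.3   0.24] se [0.15 0.25 0.28]
```

>>> play_rows(commands=[[0,-8,0,0,0.55],[0,-6,0,0,0.55],[0,-6,0,0,0.55],[0,0,0,0,0.55]])

```text
clock: 11.85
tool_pos: [0.4578, -0.1383, 0.0622]
tcp_rot: [-3.136, -0.172, 0.001]
force: [-0.4, 0.0, -0.8]
opening: 0.225
gripper_force: 0.0
```

```bash
python3 - <<'E'
from m import *
togo(.4577,-.1359,.062); feel(3)
E
```

```text
clock 11.85 tcp [ 0.4578 -0.1383  0.0622] phi_y -83.72 tool mm [ 0.2 -2.4  0.2] open 0.22519294149283822 F [-0.44  0.02 -0.8 ]
clock 12.0 tcp [ 0.4579 -0.1388  0.0622] tool F mean [-0.15 -0.25  0.27] se [0.24 0.29 0.27]
```

>>> play_rows(commands=[[0,-2,0,0,0.55],[0,-2,0,0,0.55],[0,0,0,0,0.55]])

```text
clock: 12.38
tool_pos: [0.458, -0.1351, 0.0624]
tcp_rot: [3.137, 0.171, 0.001]
force: [0.8, 0.6, 0.8]
opening: 0.222
gripper_force: 0.4
```

>>> play_rows(commands=[[0,-2,0,0,0.55],[0,-2,0,0,0.55],[0,0,0,0,0.55]])

```text
clock: 12.75
tool_pos: [0.4579, -0.1322, 0.0625]
tcp_rot: [3.134, 0.17, 0.001]
force: [1.6, -5.1, -1.7]
opening: 0.224
gripper_force: 2.5
```

```bash
python3 - <<'E'
from m import *
togo(.4577,-.1359,.062); feel(3)
E
```

```text
clock 12.75 tcp [ 0.4579 -0.1322  0.0625] phi_y -83.79 tool mm [-0.6  3.6  0.5] open 0.22433198275887573 F [ 1.6  -5.12 -1.73]
clock 12.9 tcp [ 0.4579 -0.1322  0.0625] tool F mean [1.02 5.41 1.9 ] se [0.18 0.22 0.11]
```

The home stop is found at tool y ≈ −0.132, so the lever had indeed started mid-stroke. First full stroke:

>>> play_rows(commands=[[0,21,0,0,0.55],[0,20,0,0,0.55],[0,20,0,0,0.55],[0,0,0,0,0.55]])

```text
clock: 13.4
tool_pos: [0.4647, -0.1934, 0.0624]
tcp_rot: [3.136, 0.167, 0.002]
force: [0.8, -0.7, -0.5]
opening: 0.225
gripper_force: 0.0
```

```bash
cat >> m.py <<'E'
def jaw():
    im,d=camera("scene"); p,_=zmask("scene",d,.033,.045,(.51,.61,-.13,-.055)); print('jaw y',p[:,1].mean().round(4))
    p,_=zmask("scene",d,.022,.034,(.505,.625,-.003,.1)); print('hoop',p.mean(0).round(4))
E
python3 - <<'E'
from m import *
feel(5); jaw()
E
```

```text
clock 13.65 tcp [ 0.464  -0.1914  0.0623] tool F mean [ 0.05 -0.36 -0.15] se [0.13 0.28 0.14]
jaw y -0.0748
hoop [0.5647 0.0492 0.0276]
```

One notch gained with the handle unloaded. Continuing.

>>> play_rows(commands=[[0,-21,0,0,0.55],[0,-20,0,0,0.55],[0,-20,0,0,0.55],[0,0,0,0,0.55]])

```text
clock: 14.2
tool_pos: [0.459, -0.132, 0.063]
tcp_rot: [3.13, 0.173, 0.004]
force: [2.1, -8.8, -3.7]
opening: 0.225
gripper_force: 4.5
```

>>> play_rows(commands=[[0,21,0,0,0.55],[0,20,0,0,0.55],[0,20,0,0,0.55],[0,0,0,0,0.55]])

```text
clock: 14.7
tool_pos: [0.4647, -0.1927, 0.0624]
tcp_rot: [3.136, 0.169, 0.002]
force: [0.6, 0.9, -0.1]
opening: 0.223
gripper_force: 0.0
```

```bash
python3 - <<'E'
from m import *
feel(5); jaw()
E
```

```text
clock 14.95 tcp [ 0.464  -0.1912  0.0623] tool F mean [-0.17 -0.06 -0.13] se [0.23 0.22 0.17]
jaw y -0.0681
hoop [0.5652 0.0495 0.0275]
```

>>> play_rows(commands=[[0,-21,0,0,0.55],[0,-20,0,0,0.55],[0,-20,0,0,0.55],[0,0,0,0,0.55]])

```text
clock: 15.5
tool_pos: [0.4589, -0.1321, 0.063]
tcp_rot: [3.13, 0.172, 0.004]
force: [1.5, -9.4, -3.2]
opening: 0.225
gripper_force: 4.5
```

>>> play_rows(commands=[[0,21,0,0,0.55],[0,20,0,0,0.55],[0,20,0,0,0.55],[0,0,0,0,0.55]])

```text
clock: 16.0
tool_pos: [0.4647, -0.1926, 0.0625]
tcp_rot: [3.136, 0.169, 0.002]
force: [0.3, 0.1, 0.5]
opening: 0.222
gripper_force: 0.0
```

```bash
python3 - <<'E'
from m import *
feel(5); jaw()
E
```

```text
clock 16.25 tcp [ 0.4639 -0.1912  0.0623] tool F mean [ 0.14 -0.52  0.38] se [0.07 0.27 0.17]
jaw y -0.063
hoop [0.5649 0.0492 0.0277]
```

>>> play_rows(commands=[[0,-21,0,0,0.55],[0,-20,0,0,0.55],[0,-20,0,0,0.55],[0,0,0,0,0.55]])

```text
clock: 16.8
tool_pos: [0.4587, -0.132, 0.063]
tcp_rot: [3.13, 0.172, 0.003]
force: [1.8, -8.5, -1.2]
opening: 0.23
gripper_force: 4.5
```

>>> play_rows(commands=[[0,21,0,0,0.55],[0,20,0,0,0.55],[0,20,0,0,0.55],[0,0,0,0,0.55]])

```text
clock: 17.3
tool_pos: [0.4646, -0.1927, 0.0624]
tcp_rot: [3.136, 0.168, 0.002]
force: [0.1, 0.2, -0.9]
opening: 0.226
gripper_force: 0.0
```

```bash
sed -i 's/(.51,.61,-.13,-.055)/(.51,.61,-.13,-.04)/' m.py; python3 - <<'E'
from m import *
feel(5); jaw()
E
```

```text
clock 17.55 tcp [ 0.464  -0.1912  0.0623] tool F mean [-0.3  -0.07  0.2 ] se [0.14 0.14 0.19]
jaw y -0.0539
hoop [0.5639 0.0475 0.0276]
```

>>> play_rows(commands=[[0,-21,0,0,0.55],[0,-20,0,0,0.55],[0,-20,0,0,0.55],[0,0,0,0,0.55]])

```text
clock: 18.1
tool_pos: [0.4586, -0.1321, 0.063]
tcp_rot: [3.13, 0.172, 0.003]
force: [1.3, -9.4, -3.0]
opening: 0.227
gripper_force: 4.8
```

>>> play_rows(commands=[[0,21,0,0,0.55],[0,20,0,0,0.55],[0,16,0,0,0.55],[0,2,0,0,0.55],[0,2,0,0,0.55]])

```text
clock: 18.73
tool_pos: [0.4637, -0.1908, 0.0619]
tcp_rot: [-3.135, -0.171, 0.0]
force: [-0.4, 2.4, -0.6]
opening: 0.225
gripper_force: 1.6
```

```bash
python3 - <<'E'
from m import *
feel(6); jaw()
E
```

```text
clock 19.025 tcp [ 0.4638 -0.1911  0.0621] tool F mean [-0.42 -3.07  2.07] se [0.15 0.15 0.13]
jaw y -0.0492
hoop [0.5643 0.0489 0.0276]
```

The handle reads 3.1 N, right on the threshold. I'll creep it backward and forward to separate friction from true load.

>>> play_rows(commands=[[0,-1,0,0,0.55],[0,-1,0,0,0.55],[0,0,0,0,0.55]])

```text
clock: 19.45
tool_pos: [0.4641, -0.1901, 0.0626]
tcp_rot: [3.136, 0.171, 0.001]
force: [-0.1, 1.7, -0.9]
opening: 0.223
gripper_force: 0.5
```

```bash
python3 - <<'E'
from m import *
feel(8)
E
```

```text
clock 19.85 tcp [ 0.4641 -0.1899  0.0625] tool F mean [-0.28 -0.92 -0.87] se [0.12 0.22 0.19]
```

>>> play_rows(commands=[[0,1,0,0,0.55],[0,1,0,0,0.55],[0,0,0,0,0.55]])

```text
clock: 20.23
tool_pos: [0.4645, -0.1915, 0.0624]
tcp_rot: [-3.136, -0.171, -0.002]
force: [2.2, 2.8, 1.2]
opening: 0.224
gripper_force: 1.7
```

```bash
python3 - <<'E'
from m import *
feel(8)
E
```

```text
clock 20.625 tcp [ 0.4641 -0.1916  0.0623] tool F mean [ 2.29 -3.49 -2.04] se [0.21 0.21 0.24]
```

Forward 3.5 N and backward 0.9 N mean a real load of about 2.1 N, roughly 12 N at the pad and only about 8–9 N at rest. That isn't clearly loaded. One more stroke gives about 26–30 N, at worst 34 N, so it stays inside the snug range.

>>> play_rows(commands=[[0,-21,0,0,0.55],[0,-20,0,0,0.55],[0,-20,0,0,0.55],[0,0,0,0,0.55]])

```text
clock: 21.12
tool_pos: [0.458, -0.1322, 0.0627]
tcp_rot: [3.13, 0.172, 0.001]
force: [1.6, -8.2, -2.4]
opening: 0.226
gripper_force: 4.1
```

```bash
python3 - <<'E'
from m import *
feel(2); jaw()
E
```

```text
clock 21.225 tcp [ 0.458  -0.1322  0.0627] tool F mean [0.5  7.71 1.4 ] se [0.23 0.43 0.47]
jaw y -0.0495
hoop [0.5643 0.0496 0.0275]
```

>>> play_rows(commands=[[0,21,0,0,0.55],[0,20,0,0,0.55],[0,16,0,0,0.55],[0,3,0,0,0.55],[0,2,0,0,0.55]])

```text
clock: 21.9
tool_pos: [0.462, -0.19, 0.0612]
tcp_rot: [-3.132, -0.172, 0.005]
force: [-2.4, 5.6, 0.5]
opening: 0.223
gripper_force: 2.9
```

```bash
python3 - <<'E'
from m import *
feel(6); jaw()
E
```

```text
clock 22.2 tcp [ 0.4621 -0.1902  0.0613] tool F mean [-2.   -4.31 -0.01] se [0.18 0.18 0.23]
jaw y -0.0459
hoop [0.5642 0.0491 0.0277]
```

Clearly loaded now (about 4.5 N) and past the pawl. I'll return the lever home, centre the fingers, open them and lift off.

>>> play_rows(commands=[[0,-21,0,0,0.55],[0,-20,0,0,0.55],[0,-20,0,0,0.55],[0,-1,0,0,0.55],[0,0,0,0,0.55]])

```text
clock: 22.88
tool_pos: [0.4594, -0.1321, 0.0633]
tcp_rot: [3.131, 0.172, 0.006]
force: [1.3, -6.1, -3.5]
opening: 0.224
gripper_force: 3.3
```

>>> play_rows(commands=[[0,3.5,0,0,0.4],[0,0,0,0,0.4],[0,0,-20,0,0.4],[0,0,-40,0,0.4],[0,0,-50,0,0.4]])

```text
clock: 23.5
tool_pos: [0.4565, -0.1335, 0.1725]
tcp_rot: [-3.135, -0.171, 0.004]
force: [-0.1, -1.1, -0.2]
opening: 0.299
gripper_force: 0.0
```

```bash
python3 - <<'E'
from m import *
from scipy.optimize import least_squares
togo(.4577,-.1359,.2)
for n in("scene","top"):
    im,d=camera(n)
    p,_=zmask(n,d,.033,.045,(.515,.605,-.13,-.028)); print(n,'jaw',len(p),np.percentile(p[:,1],[3,50,97]).round(4))
    p,_=zmask(n,d,.022,.034,(.505,.63,-.003,.1)); print('hoop',least_squares(lambda x:np.hypot(*(p[:,:2]-x).T)-.040,[.56,.045],loss='soft_l1',f_scale=.003).x,np.median(p[:,2]))
    p,_=zmask(n,d,.08,.102,(.43,.49,-.21,-.10)); print('handle',len(p),p.mean(0) if len(p) else '')
    if n=="scene": cv2.imwrite('pics/end.png',cv2.resize(im[110:250,150:320],None,fx=4,fy=4,interpolation=cv2.INTER_CUBIC)[:,:,::-1])
E
```

```text
clock 23.5 tcp [ 0.4565 -0.1335  0.1725] phi_y -83.75 tool mm [  0.8   2.5 -27.5] open 0.2989722982649689 F [-0.11 -1.13 -0.22]
scene jaw 175 [-0.0532 -0.0427 -0.0335]
hoop [0.56209135 0.05034953] 0.02819168886825435
handle 47 [ 0.46202179 -0.13070749  0.09208771]
top jaw 162 [-0.0545 -0.0448 -0.0351]
hoop [0.559679   0.04833424] 0.02874980130313043
handle 0
```

View pics/end.png

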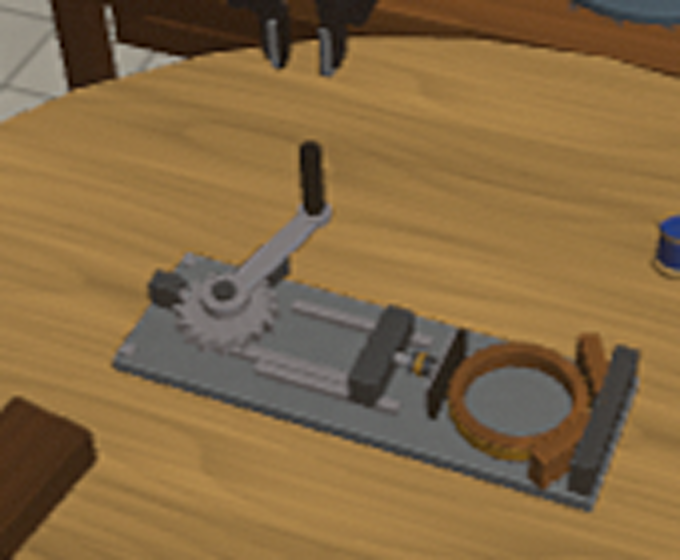

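The end view shows the pad (448,372) pressing the hoop (518,400) into the V block, the lever at its home stop (315,175) and the gripper clear. Handing in.

```bash
python3 -c "
from bench import job; print(job.job_done())"
```

```text
the job is handed in; nothing more can be done
None
```

I handed the job in, and no verdict came back. The hoop lies flat against the V block with the pad pressing it, by my estimate 15–25 N. The lever is back at its home stop, the gripper is clear, and I saw no sign that anything else on the stool was touched. The lever had not started at home, so my first push ran into the far stop at about 60 N. I made one stroke beyond the first 3 N reading, because a back-and-forth check put the true load near 2 N.

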